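# Set a price stand a ruler's width in front of the egg board

### The arm

A 6-joint arm with a two-finger parallel gripper is mounted at the origin on a cart in front of the work surface, level with it; the furniture and walls round the work are solid. World frame = base frame: x ahead of the robot, y to its left, z up, the work surface at z = 0. Lengths are in m, angles in degrees, forces in N, time in s.
With the tool pointing down it reaches from about 0.35 to 0.875 m from the base axis. Payload 4.2 kg.
Tool frame: the origin (TCP) lies midway between the tips of the shut fingers; the grasp point (between the pads) lies 19 mm behind it; y points along the fingers, z is the direction in which the jaws open and shut, and the axes are right-handed (so a half turn about y gives the same grasp; the last joint's range is limited). The gripper opens to 87 mm and grips with 3 to 60 N. Pads are 19 mm wide; open, the fingers measure 117 mm over their backs; the gripper's body (75 mm by 190 mm) begins 51 mm behind the grasp point.
Start: joints at [-61.158, 22.042, 0.453, 0, -68.411, -14.817], TCP at [0.151, -0.606, 0.223] pointing down, gripper open.
Joint ranges: [-179.83, 179.83], [-69.29, 118.12], [-61.27, 80.66], [-181.25, 117.63], [-171.15, -9.14], [-177.46, 177.46]. Speed limits (degrees/s): [159.86, 159.86, 180, 180, 180, 180].

### API

Orientations are given as [roll, pitch, yaw] about the fixed x, y, z axes, in that order (R = Rz(yaw) Ry(pitch) Rx(roll)).
In Python, from workcell import env gives the robot as it stands. The module is installed in compiled form; this text tells all that it offers. Calls block until the motion is done:
- env.goto(position, orientation): joint-space move of the TCP to a pose.
- env.move_straight(position, rotation=None, rate=0.15, force_limit=None): straight line of the TCP; rotation=None keeps the orientation; rate is the mean speed in m/s. With force_limit (N) it stops when the force on the tool has changed by that much, and returns True; else False.
- env.set_joints(angles): joint-space move.
- env.gripper_to(opening, grasp_force=None): opening from 0.0 (shut) to 1.0 (fully open); grasp_force is the grip in N (None keeps the last); returns when the fingers have stopped.
- env.dwell(seconds).
- env.inverse_kinematics(position, orientation): joint angles nearest the present ones, or None.
- env.read_state(): the state.
- env.grab_frame(name): name is "scene" or "top" or "wrist"; returns a dict with "image" (480x640x3 uint8, blue, green, red), "fx", "fy", "cx", "cy" (pixels), "D" ([k1, k2, p1, p2, k3] as OpenCV has them; the pictures are not rectified), "position" and "orientation" of the camera in the world. Camera axes: x right, y up, looking along -z (the intrinsics and any distortion apply to the point x, -y, -z); pixel columns grow to the right and rows downward; lengths in m; the calibration is good to about 2 mm. A picture is of the moment at which its call begins. There is no depth.
A pose or a line that the arm cannot do raises env.Unreachable and nothing moves.
- env.close_job(): hands the job in, once; it reports no verdict.
Trained networks look in a picture, given as the dict that the camera call returned (one of the last four; its "shot" number tells which), for a name from the list of things; names that differ only in an ending like _2 or _b are one class to them, and where a whole thing is asked for, a point or a joint stands for the part that bears it (a point fixed in the world has none). Each returns a list of dicts, best first, with "score" (0 to 1); they miss things now and then, are a little off and sometimes report something else, mostly with a low value. They report only what shows in the picture. A call takes as long as a camera call.
- env.search_frame(picture, thing): "xyz" ([x, y, z] in m, in world coordinates, good to about 4 mm: the middle of the surface that is visible of it).
- env.trace(picture, thing): "mask" (480x640 bool, what is visible of it).
The state is a dict: "clock": time; "joint_positions": joint angles; "qvel": joint speeds; "joint_torque": joint torques, N m; "position": TCP position; "tool_rot": TCP orientation; "force": force on the tool from outside, world axes, zero at the start; "wrist_torque": the same for the moment, N m; "opening": opening from 0.0 (shut) to 1.0 (fully open).
Only numpy, scipy, OpenCV 4.12 (cv2) and the standard library are available. Lean on these libraries where they do the work, as an engineer would, in place of code of your own. Each camera call takes 0.05 s, during which the arm holds its last target.

### The job

Draw the blue ruler out of its green holder, set it down flat on the counter and let go; then pick it up again by its orange grip block, lay it flat on the counter with one long edge flush along the near face of the wooden egg board, neither end poking past the board, and let go. Then stand the price stand with the pink card against the ruler's other long edge, flush with it and within its length, with the front of the card still facing away from the board, so that it stands square to the board one ruler's width out. Drop neither of them, and leave the other stand, the shaker, the cup and the tape roll where they are.

Things in the scene. Friction and masses are not known exactly. Their poses are not given: they have to be found in the camera images.
- ruler: Flat blue ruler 44 x 160 x 10 mm (x, y, z) with white ticks along both long edges and an orange grip block on its middle; 0.23 kg. Origin: centre of the underside; y runs along its length, z up out of the face with the grip block. The two long edges are alike. At the start it lies 5 mm above the counter in the holder; about 55 mm of its -y end sticks out and can be taken across the 44 mm width.
- ruler_grip: Orange grip block fixed on the middle of the ruler, 20 x 44 x 24 mm (x, y, z; 44 mm along the ruler), its underside 10 mm above the ruler's underside. Origin: centre of its underside; axes as the ruler's. Best taken across its 44 mm, so that no finger stands beside the ruler's long edges. Under the holder's roof at the start, so it cannot be taken there.
- holder: Green roofed ruler holder fixed to the counter, 64 x 106 x 55 mm (x, y, z), open only at its -y end (which looks roughly to the robot's right); closed at +y. Floor 5 mm thick, inner width 54 mm, roof underside 50 mm above the counter. Origin: centre of its underside.
- board: Wooden egg board fixed to the counter, 70 x 230 x 18 mm (x, y, z), three eggs fixed on top (tops up to 55 mm above the counter). Origin: centre of the underside. Its near long face, toward the robot, is the plane x = -35 mm in its frame; y runs along that face.
- pink_stand: Price stand with a pink card: wooden block 24 x 60 x 18 mm (x, y, z) with an upright card 62 mm wide (y), 6 mm thick (x from -2 to 4 mm), up to 59 mm high; 0.06 kg. Origin: centre of the block's underside. The printed front of the card faces -x. It can be taken across its 60 to 62 mm width.
- card_front (a point): Point on the pink stand's block, in the middle of its front face (-x side), 9 mm above the counter.
- white_stand: Like the pink stand but with a white card, same sizes; a bystander, to be left alone.
- shaker: Glass spice shaker, 41 mm across, 87 mm high, a bystander. Origin: centre of its underside.
- steel_cup: Steel cup, 77 mm across, 101 mm high, a bystander. Origin: centre of its underside.
- tape_roll: Roll of brown tape lying flat, 96 mm across, 48 mm high, a bystander. Origin: centre of its underside.

How it is judged (in metres and radians):
On the way, in this order (a step that is already met when the one before it is completed fails the run):
1. the ruler is out of the holder, lying flat on the counter, let go (horizontal distance between ruler and holder above 0.135 m and height (world z) of ruler below 0.003 m and angle between ruler's own z axis and vertical below 0.06 rad and linear speed of ruler below 0.02 m/s and contact force between the arm and ruler below 0.05 N), for 0.2 s.
2. the ruler is picked up by its orange grip block (contact force between the fingers and ruler_grip above 1 N and height (world z) of ruler above 0.005 m), for 0.1 s.
3. the ruler lies flat and flush along the near face of the board, let go (x of ruler in the frame of board between -0.06 and -0.0545 m and angle between the x axis of ruler and the x axis of board, either way round below 0.03 rad and y of ruler in the frame of board between -0.045 and 0.045 m and height (world z) of ruler below 0.003 m and angle between ruler's own z axis and vertical below 0.06 rad and linear speed of ruler below 0.02 m/s and contact force between the arm and ruler below 0.05 N), for 0.3 s.
At the end, for the whole second after the job is handed in: Ruler flat along the board's near face: gap < 3 mm, parallel within 0.03 rad, middles within 45 mm. Pink stand upright against the other edge: < 5.5 mm beyond a ruler's width from the board, parallel within 0.06 rad, within 60 mm of the ruler's middle, card front outward. Both at rest (x of ruler in the frame of board between -0.06 and -0.0545 m and angle between the x axis of ruler and the x axis of board, either way round below 0.03 rad and y of ruler in the frame of board between -0.045 and 0.045 m and height (world z) of each of ruler, pink_stand below 0.003 m and angle between each of ruler, pink_stand's own z axis and vertical below 0.06 rad and linear speed of each of ruler, pink_stand below 0.02 m/s and x of pink_stand in the frame of board between -0.0965 and -0.0875 m and x of card_front in the frame of board below -0.096 m and angle between the x axis of pink_stand and the x axis of board, either way round below 0.06 rad and y of pink_stand in the frame of ruler between -0.06 and 0.06 m); the robot touches nothing.
It fails at once if the white-card stand, shaker, cup or tape roll is moved more than 20 mm (distance of any of white_stand, shaker, steel_cup, tape_roll from where it was at the start of the episode above 0.02 m).
It fails at once if the ruler is dropped: free of the fingers more than 30 mm above the counter (height (world z) of ruler above 0.03 m and contact force between the fingers and ruler below 0.02 N).
It fails at once if the pink stand is dropped: free of the fingers more than 30 mm above the counter (height (world z) of pink_stand above 0.03 m and contact force between the fingers and pink_stand below 0.02 N).
It also fails if it takes over 64 s, if anything falls off the work surface, if the arm or the gripper's body presses on something with over 40 N, if the wrist force passes 120 N, or if a joint passes its speed limit or range.

## Working session

There is one attempt and no reset: what is moved stays moved. The work goes in short steps, each a Python script; the robot and the scene stay as the last script left them, time stands still between calls to the robot, and variables do not carry over. Pictures are saved under pics/ and viewed, and the job is handed in when it is done.

```bash
mkdir -p pics; ls; cat > h.py <<'E'
from workcell import env
import numpy as np, cv2
from scipy.spatial.transform import Rotation as R
def shot(n,fn=None):
    p=env.grab_frame(n)
    if fn: cv2.imwrite('pics/'+fn,p['image'])
    return p
def camR(p):
    o=np.array(p['orientation'])
    return R.from_euler('xyz',o,degrees=True).as_matrix() if o.shape==(3,) else (o if o.shape==(3,3) else None)
def pix2plane(p,uv,z):
    K=np.array([[p['fx'],0,p['cx']],[0,p['fy'],p['cy']],[0,0,1.]])
    uv=np.array(uv,float).reshape(-1,1,2)
    n=cv2.undistortPoints(uv,K,np.array(p['D'],float)).reshape(-1,2)
    d=np.c_[n[:,0],-n[:,1],-np.ones(len(n))]@camR(p).T
    o=np.array(p['position']); t=(z-o[2])/d[:,2]
    return o+d*t[:,None]
def world2pix(p,X):
    K=np.array([[p['fx'],0,p['cx']],[0,p['fy'],p['cy']],[0,0,1.]])
    c=(np.array(X,float).reshape(-1,3)-np.array(p['position']))@camR(p)
    c=c*np.array([1,-1,-1])
    return cv2.projectPoints(c,np.zeros(3),np.zeros(3),K,np.array(p['D'],float))[0].reshape(-1,2)
E
python3 - <<'E'
from h import *
for n in ['scene','top','wrist']:
    p=shot(n,n+'0.png'); print(n,p['position'],p['orientation'],p['fx'],p['D'])
    if n!='wrist':
        for t in ['ruler','ruler_grip','holder','board','pink_stand','white_stand','shaker','steel_cup','tape_roll']:
            print(t,[(np.round(r['xyz'],3),round(r['score'],2)) for r in env.search_frame(p,t)][:2])
print(env.read_state())
E
```

```text
pics
scene [-0.0075663   0.91404013  0.70434227] [  57.49680205    0.1682754  -151.27345969] 563.009960490678 [-0.06183574  0.          0.          0.          0.        ]
ruler [(array([0.553, 0.261, 0.017]), 0.54)]
ruler_grip []
holder [(array([0.539, 0.384, 0.054]), 0.61)]
board [(array([ 0.58 , -0.084,  0.015]), 0.92), (array([0.423, 0.181, 0.02 ]), 0.23)]
pink_stand [(array([0.425, 0.184, 0.019]), 0.93)]
white_stand [(array([ 0.446, -0.318,  0.027]), 0.6)]
shaker [(array([0.44 , 0.28 , 0.033]), 0.89)]
steel_cup [(array([0.435, 0.383, 0.068]), 0.75), (array([ 0.603, -0.351,  0.03 ]), 0.15)]
tape_roll [(array([ 0.602, -0.351,  0.033]), 0.82)]
top [2.79481040e-01 4.41825640e-04 1.17353523e+00] [ 11.2938722    0.99423227 -89.45189164] 476.8873099837963 [-0.05959745  0.          0.          0.          0.        ]
ruler [(array([0.557, 0.286, 0.016]), 0.89)]
ruler_grip []
holder [(array([0.544, 0.362, 0.056]), 0.84)]
board [(array([ 0.584, -0.106,  0.018]), 0.9)]
pink_stand [(array([0.426, 0.178, 0.018]), 0.52)]
white_stand [(array([ 0.586, -0.104,  0.017]), 0.74), (array([ 0.444, -0
[... 354 characters left out ...]
       0.          0.        ]
{'clock': 1.05, 'joint_positions': array([-6.11575827e+01,  2.20414067e+01,  4.53622513e-01, -7.73207485e-04,
       -6.84100302e+01, -1.48164475e+01]), 'qvel': array([ 0.00372205, -0.01078043,  0.01056919, -0.01681671,  0.03172856,
        0.0073382 ]), 'joint_torque': array([ 3.41640725e-04, -3.90478778e+01,  1.87625813e+01,  4.22454938e+00,
        1.54545199e-02, -2.15516309e-05]), 'position': array([ 0.15150247, -0.60635017,  0.22255777]), 'tool_rot': array([-9.00019291e+01, -1.25397856e-03,  1.40256854e+01]), 'force': array([0.28692792, 0.38088126, 0.13844302]), 'wrist_torque': array([ 0.02549144,  0.01989284, -0.00306892]), 'opening': 0.9978624311179531}
```

View pics/top0.png

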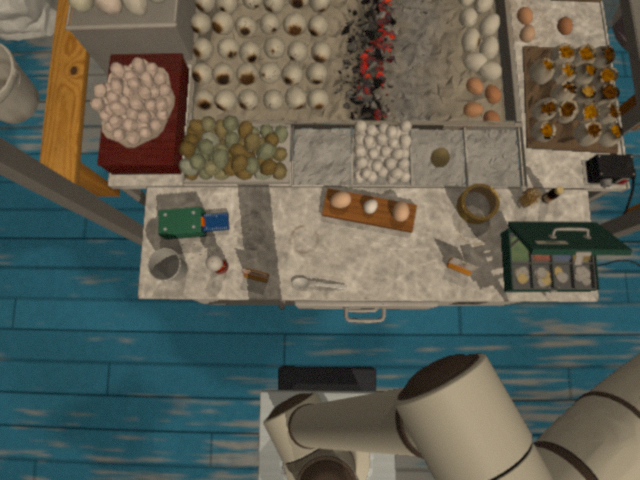

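View pics/scene0.png

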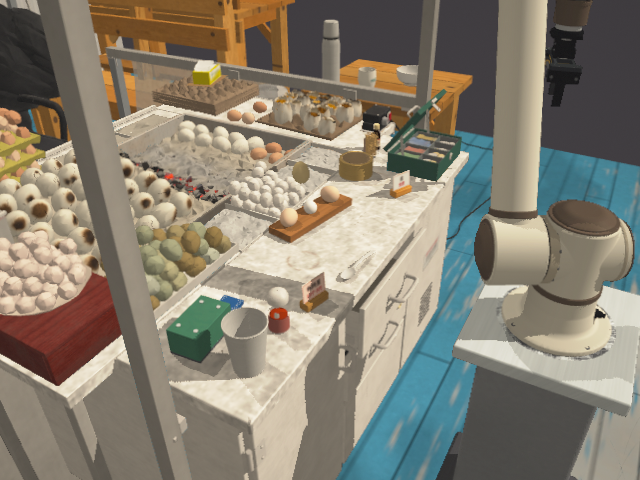

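```bash
python3 - <<'E'
from h import *
for pos,y in [([.55,.27,.3],90),([.55,.27,.3],-90),([.55,.27,.003],90),([.55,.27,.003],-90),([.55,.13,.003],90),([.53,-.1,.013],-8),([.53,-.1,.013],172),([.43,.18,.01],20),([.43,.18,.01],-30)]:
    q=env.inverse_kinematics(pos,[-90,0,y]); print(pos,y,None if q is None else np.round(q))
env.goto([.46,.10,.33],[-90,0,30]); p=shot('wrist','w1.png')
for t in ['ruler','holder','board','pink_stand']:
    print(t,[(np.round(r['xyz'],3),round(r['score'],2)) for r in env.search_frame(p,t)][:2])
print(env.read_state()['clock'])
import pickle; pickle.dump(p,open('w1.pkl','wb'))
E
```

```text
[0.55, 0.27, 0.3] 90 [ 41.  19.   6.   0. -78. -41.]
[0.55, 0.27, 0.3] -90 [ 41.  19.   6.   0. -78. 139.]
[0.55, 0.27, 0.003] 90 [ 41.  34. -15.   0. -41. -41.]
[0.55, 0.27, 0.003] -90 [ 41.  34. -15.   0. -41. 139.]
[0.55, 0.13, 0.003] 90 [ 30.  31. -22.   0. -37. -30.]
[0.53, -0.1, 0.013] -8 [   7.   28.  -26.   -0.  -36. -105.]
[0.53, -0.1, 0.013] 172 [  7.  28. -26.   0. -36.  75.]
[0.43, 0.18, 0.01] 20 [  43.   23.  -36.   -0.  -31. -113.]
[0.43, 0.18, 0.01] -30 [  43.   23.  -36.   -0.  -31. -163.]
ruler [(array([0.562, 0.274, 0.014]), 0.58)]
holder []
board [(array([ 0.585, -0.103,  0.02 ]), 0.58)]
pink_stand [(array([0.421, 0.174, 0.015]), 0.62)]
4.0417
```

View pics/w1.png

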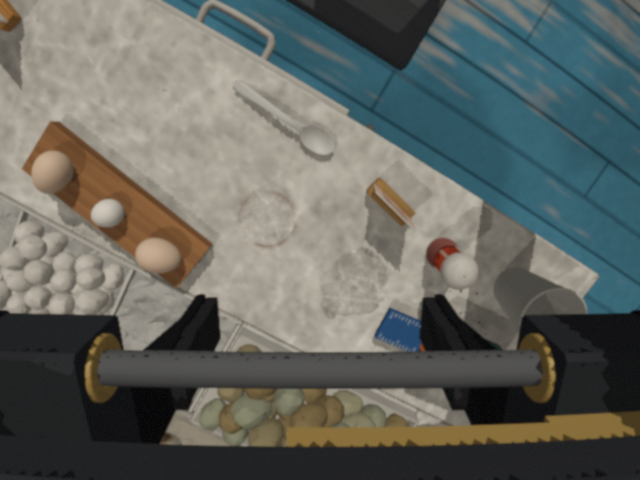

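```bash
python3 - <<'E'
from h import *
p=shot('wrist'); im=p['image']
t=shot('top')
for n,pp in [('board',p),('ruler',p),('ruler',t),('pink_stand',p),('board',t)]:
    r=env.trace(pp,n)
    if not r: print(n,'none'); continue
    m=r[0]['mask'].astype(np.uint8); 
    c=max(cv2.findContours(m,cv2.RETR_EXTERNAL,cv2.CHAIN_APPROX_NONE)[0],key=cv2.contourArea)
    z={'board':.018,'ruler':.015,'pink_stand':.018}[n]
    X=pix2plane(pp,c.reshape(-1,2),z)[:,:2]
    b=cv2.minAreaRect((X*1000).astype(np.float32)); print(n,round(r[0]['score'],2),b, np.round(cv2.boxPoints(b)).tolist())
    cv2.drawContours(pp['image'] if 0 else im if pp is p else t['image'],[c],-1,(0,255,0),1)
cv2.imwrite('pics/z1.png',np.hstack([cv2.resize(im[130:270,340:480],(400,400),interpolation=cv2.INTER_CUBIC),cv2.resize(im[290:370,360:440],(400,400),interpolation=cv2.INTER_CUBIC)]))
cv2.imwrite('pics/z2.png',cv2.resize(im[110:310,10:230],(660,600),interpolation=cv2.INTER_CUBIC))
cv2.imwrite('pics/z3.png',cv2.resize(t['image'][180:310,140:290],(690,600),interpolation=cv2.INTER_CUBIC))
E
```

```text
board 0.88 ((592.5847778320312, -101.99906158447266), (230.3050994873047, 84.61347198486328), 79.92205810546875) [[531.0, -208.0], [614.0, -223.0], [654.0, 4.0], [571.0, 19.0]]
ruler 0.89 ((558.7425537109375, 284.25408935546875), (47.632598876953125, 70.60841369628906), 4.426627159118652) [[532.0, 318.0], [538.0, 247.0], [585.0, 251.0], [580.0, 321.0]]
ruler none
pink_stand 0.74 ((426.8902893066406, 181.71453857421875), (73.91500854492188, 23.953128814697266), 77.44976806640625) [[407.0, 148.0], [431.0, 143.0], [447.0, 215.0], [423.0, 220.0]]
board 0.8 ((592.4813842773438, -104.50797271728516), (230.76995849609375, 75.39534759521484), 79.26119232177734) [[534.0, -211.0], [608.0, -225.0], [651.0, 2.0], [577.0, 16.0]]
```

View pics/z1.png

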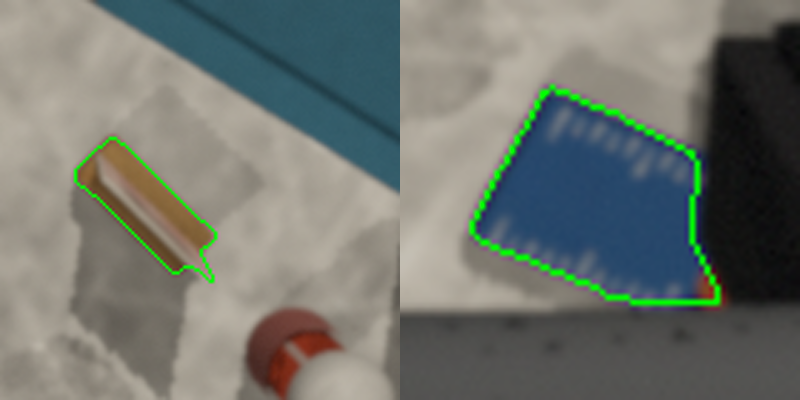

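View pics/z2.png

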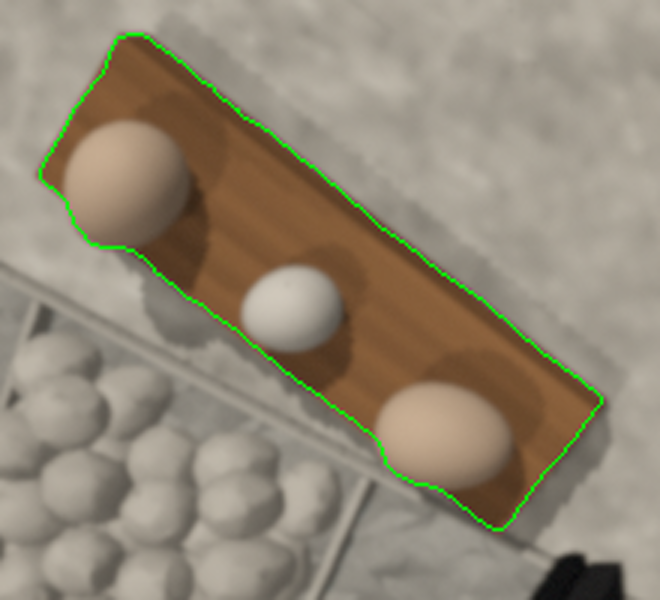

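View pics/z3.png

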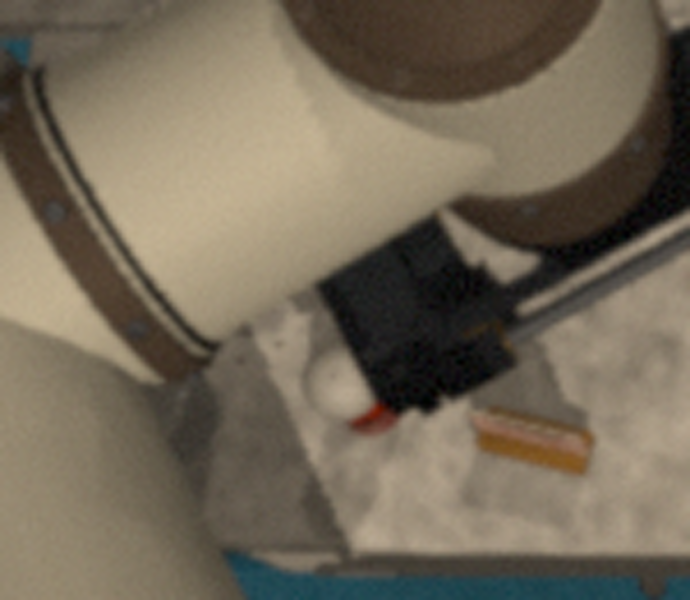

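```bash
python3 - <<'E'
from h import *
env.goto([.53,.34,.27],[-90,0,94.4]); p=shot('wrist','w2.png'); im=p['image'].copy()
s=shot('scene','s2.png')
for n,pp in [('shaker',p),('shaker',s),('ruler',p)]:
    r=env.trace(pp,n)
    if not r: print(n,'none'); continue
    m=r[0]['mask'].astype(np.uint8)
    c=max(cv2.findContours(m,cv2.RETR_EXTERNAL,cv2.CHAIN_APPROX_NONE)[0],key=cv2.contourArea)
    if n=='shaker':
        best=[]
        a=np.linspace(0,6.28,40)
        for x in np.arange(.425,.47,.002):
            for y in np.arange(.24,.29,.002):
                P=np.concatenate([np.c_[x+.0205*np.cos(a),y+.0205*np.sin(a),0*a+z] for z in (0,.05,.08)]+[np.c_[x+.012*np.cos(a),y+.012*np.sin(a),0*a+.087]])
                h=cv2.convexHull(world2pix(pp,P).astype(np.int32)); q=np.zeros_like(m); cv2.fillPoly(q,[h],1)
                best.append(((q&m).sum()/(q|m).sum(),x,y))
        print(n,r[0]['score'],sorted(best)[-4:])
    else:
        X=pix2plane(pp,c.reshape(-1,2),.015)[:,:2]
        b=cv2.minAreaRect((X*1000).astype(np.float32)); print(n,b,np.round(cv2.boxPoints(b)).tolist())
    if pp is p: cv2.drawContours(im,[c],-1,(0,255,0),1)
cv2.imwrite('pics/w2b.png',im)
cv2.imwrite('pics/s2z.png',cv2.resize(s['image'][260:390,200:350],(690,600),interpolation=cv2.INTER_CUBIC))
print(env.read_state()['clock'])
E
```

```text
shaker 0.59 [(np.float64(0.8572507552870091), np.float64(0.447), np.float64(0.27)), (np.float64(0.859602142310635), np.float64(0.451), np.float64(0.27)), (np.float64(0.8610478359908884), np.float64(0.449), np.float64(0.268)), (np.float64(0.8710788064269319), np.float64(0.449), np.float64(0.27))]
shaker 0.64 [(np.float64(0.0), np.float64(0.46900000000000003), np.float64(0.28200000000000003)), (np.float64(0.0), np.float64(0.46900000000000003), np.float64(0.28400000000000003)), (np.float64(0.0), np.float64(0.46900000000000003), np.float64(0.28600000000000003)), (np.float64(0.0), np.float64(0.46900000000000003), np.float64(0.28800000000000003))]
ruler ((560.4486083984375, 284.61126708984375), (44.97622299194336, 63.610984802246094), 4.162720203399658) [[536.0, 315.0], [540.0, 251.0], [585.0, 255.0], [581.0, 318.0]]
5.65
```

View pics/w2b.png

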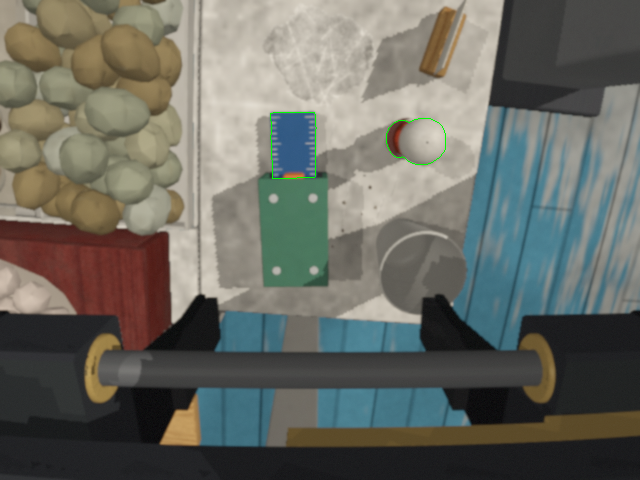

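View pics/s2z.png

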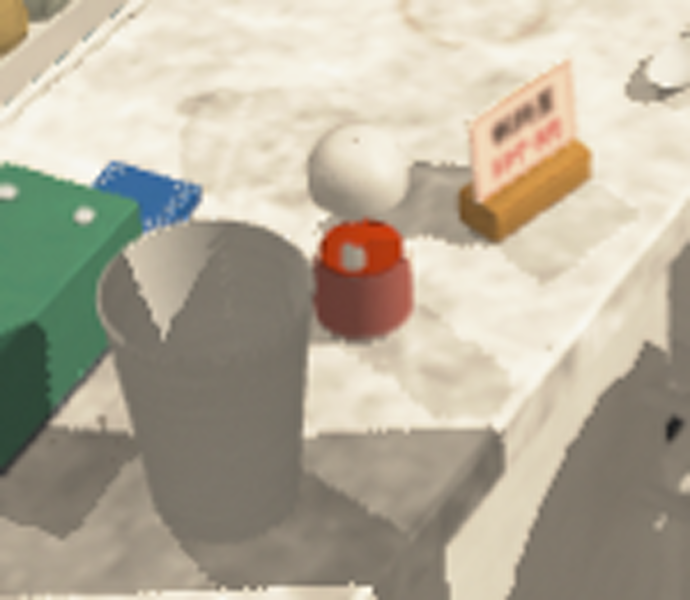

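```bash
python3 - <<'E'
import cv2,numpy as np
t=cv2.imread('pics/top0.png'); w=cv2.imread('pics/w2.png')
a=cv2.rotate(t,cv2.ROTATE_90_COUNTERCLOCKWISE) # new (r,c)=(639-u, v)
print(a.shape)
# region top u 170..300, v 100..240 -> rows 339..469, cols 100..240
c=cv2.resize(a[339:469,100:230],(390*1,390),interpolation=cv2.INTER_CUBIC)
d=cv2.resize(w[0:260,0:260],(390,390),interpolation=cv2.INTER_CUBIC)
cv2.imwrite('pics/cmp.png',np.hstack([c,d]))
E
```

```text
(640, 480, 3)
```

View pics/cmp.png

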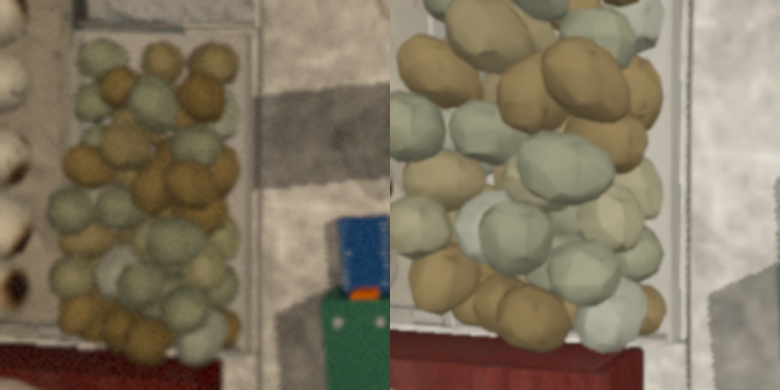

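```bash
python3 - <<'E'
from h import *
import pickle
t=shot('top'); p=shot('wrist')
def ray(p,uv):
    X=pix2plane(p,[uv],0)[0]; o=np.array(p['position']); d=X-o; return o,d/np.linalg.norm(d)
for l,r in [((178,240),(175,168)),((190,183),(197,78)),((183,308),(193,272)),((205,335),(218,315)),((240,348),(278,345-10))]:
    u=(639-(339+l[1]/3),100+l[0]/3); w=(r[0]/1.5,r[1]/1.5)
    o1,d1=ray(t,u);o2,d2=ray(p,w)
    A=np.c_[d1,-d2]; s=np.linalg.lstsq(A,o2-o1,rcond=None)[0]
    print(np.round(o1+d1*s[0],3),np.round(o2+d2*s[1],3))
# rail col 197..205 in w2 at z=.0,.02
print(np.round(pix2plane(p,[(186,100),(190,200),(200,100),(200,200)],.02),3))
E
```

```text
[0.699 0.262 0.086] [0.701 0.263 0.088]
[0.69  0.216 0.083] [0.69  0.216 0.083]
[0.699 0.321 0.074] [0.7   0.321 0.074]
[0.681 0.343 0.072] [0.686 0.346 0.074]
[ 0.676  0.375 -0.003] [ 0.674  0.376 -0.004]
[[0.665 0.249 0.02 ]
 [0.661 0.345 0.02 ]
 [0.651 0.248 0.02 ]
 [0.651 0.345 0.02 ]]
```

```bash
cat >> h.py <<'E'
def rot(yaw,lean=0):  # lean: tool top toward +x world (deg)
    m=R.from_euler('y',lean,degrees=True)*R.from_euler('xyz',[-90,0,yaw],degrees=True)
    return m.as_euler('xyz',degrees=True).tolist()
def st():
    s=env.read_state(); return 'pos',np.round(s['position'],4),'rot',np.round(s['tool_rot'],1),'F',np.round(s['force'],1),'op',round(s['opening'],3),'t',round(s['clock'],2)
E
python3 - <<'E'
from h import *
ro=rot(94.2,3)
env.goto([.565,.267,.16],ro); print(st())
print(env.move_straight([.565,.267,.0065],ro,rate=.08,force_limit=8)); print(st())
E
```

```text
('pos', array([0.566 , 0.2675, 0.1612]), 'rot', array([-87.1,  -0.2,  94.2]), 'F', array([-1.1,  0.4,  1.4]), 'op', 1.0, 't', 6.36)
False
('pos', array([0.5653, 0.2672, 0.007 ]), 'rot', array([-87.1,  -0.2,  94.2]), 'F', array([-0.1,  0. , -0.8]), 'op', 0.998, 't', 8.43)
```

```bash
python3 - <<'E'
from h import *
ro=rot(94.2,3)
env.gripper_to(0,40); print(st())
shot('wrist','w3.png'); shot('scene','s3.png')
d=np.array([.073,-.997,0])
P=np.array([.5645,.267,.0075])
print(env.move_straight((P+.06*d).tolist(),ro,rate=.08,force_limit=25)); print(st())
shot('wrist','w4.png')
E
```

```text
('pos', array([0.5646, 0.2667, 0.0064]), 'rot', array([-87. ,  -0.2,  94.2]), 'F', array([-2. , -1.3,  0.4]), 'op', 0.503, 't', 9.22)
False
('pos', array([0.569 , 0.2072, 0.0075]), 'rot', array([-87. ,  -0.2,  94.2]), 'F', array([-0.6, -0.4, -1.7]), 'op', 0.496, 't', 10.22)
```

View pics/w4.png

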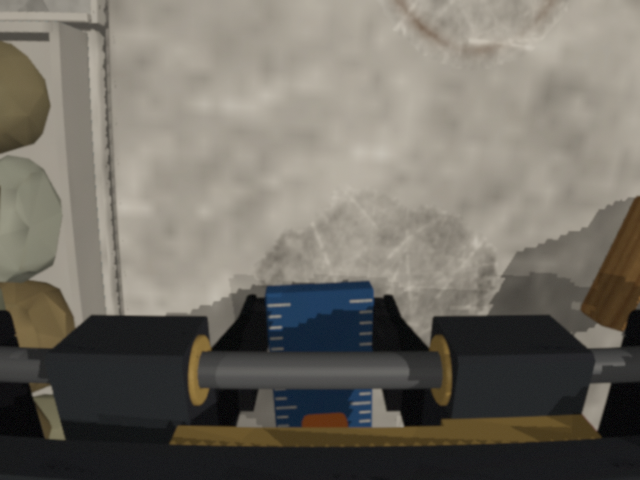

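```bash
python3 - <<'E'
from h import *
ro=rot(94.2,0)
d=np.array([.073,-.997,0])
P=np.array([.5630,.267,.0075])
print(env.move_straight((P+.14*d).tolist(),ro,rate=.08,force_limit=25)); print(st())
Q=P+.14*d
print(env.move_straight([Q[0],Q[1],.0015],ro,rate=.03,force_limit=6)); print(st())
env.gripper_to(.75); print(st())
env.move_straight([Q[0],Q[1],.10],ro,rate=.15)
env.goto([Q[0],Q[1]+.14,.24],ro)
p=shot('wrist','w5.png'); print(st())
r=env.trace(p,'ruler')
for x in r[:2]:
    m=x['mask'].astype(np.uint8); c=max(cv2.findContours(m,cv2.RETR_EXTERNAL,cv2.CHAIN_APPROX_NONE)[0],key=cv2.contourArea)
    b=cv2.minAreaRect((pix2plane(p,c.reshape(-1,2),.010)[:,:2]*1000).astype(np.float32)); print(x['score'],b)
print([(np.round(x['xyz'],4),x['score']) for x in env.search_frame(p,'ruler_grip')])
r=env.trace(p,'ruler_grip')
for x in r[:2]:
    m=x['mask'].astype(np.uint8); c=max(cv2.findContours(m,cv2.RETR_EXTERNAL,cv2.CHAIN_APPROX_NONE)[0],key=cv2.contourArea)
    b=cv2.minAreaRect((pix2plane(p,c.reshape(-1,2),.034)[:,:2]*1000).astype(np.float32)); print(x['score'],b)
E
```

```text
False
('pos', array([0.5735, 0.1278, 0.0076]), 'rot', array([-90. ,  -0. ,  94.2]), 'F', array([ 0.4,  0.6, -1.1]), 'op', 0.498, 't', 11.43)
True
('pos', array([0.574 , 0.1281, 0.0027]), 'rot', array([-90.1,   0. ,  94.3]), 'F', array([-0.2,  0.2,  4.3]), 'op', 0.497, 't', 11.68)
('pos', array([0.5729, 0.1273, 0.0017]), 'rot', array([-90. ,   0. ,  94.2]), 'F', array([ 0.2,  0.8, -0.1]), 'op', 0.75, 't', 12.38)
('pos', array([0.5723, 0.266 , 0.2374]), 'rot', array([-89.7,   0.1,  94.1]), 'F', array([-0. ,  0.5, -0.2]), 'op', 0.751, 't', 14.04)
0.63 ((567.3253784179688, 192.6444091796875), (44.66259002685547, 160.48851013183594), 5.94663143157959)
[(array([0.5665, 0.1905, 0.0309]), 0.65), (array([0.43  , 0.1748, 0.0169]), 0.27)]
0.94 ((567.3103637695312, 193.3451690673828), (20.022214889526367, 43.530948638916016), 6.395277500152588)
```

View pics/w5.png

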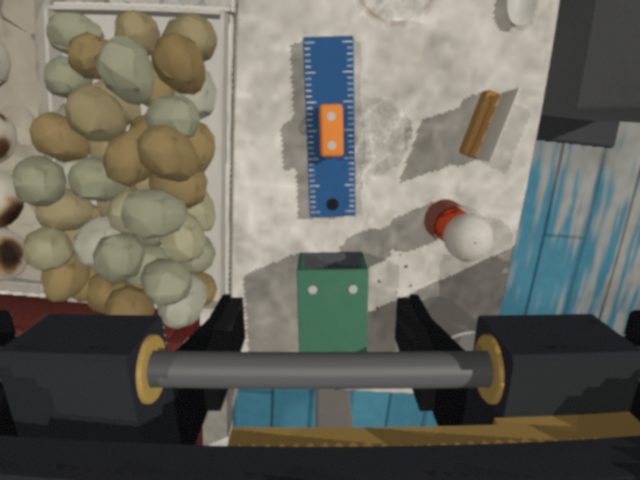

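```bash
python3 - <<'E'
from h import *
import pickle
env.goto([.62,-.09,.27],rot(-10)); p=shot('wrist','w6.png'); print(st())
t=shot('top','top6.png')
pickle.dump(p,open('w6.pkl','wb'))
for pp in (p,t):
  for x in env.trace(pp,'board')[:1]:
    m=x['mask'].astype(np.uint8); c=max(cv2.findContours(m,cv2.RETR_EXTERNAL,cv2.CHAIN_APPROX_NONE)[0],key=cv2.contourArea)
    b=cv2.minAreaRect((pix2plane(pp,c.reshape(-1,2),.018)[:,:2]*1000).astype(np.float32)); print(x['score'],b,cv2.boxPoints(b).round(1).tolist())
    if pp is p: im=p['image'].copy(); cv2.drawContours(im,[c],-1,(0,255,0),1); cv2.imwrite('pics/w6b.png',im)
E
```

```text
('pos', array([ 0.6201, -0.0892,  0.2698]), 'rot', array([-90. ,   0. ,  -9.9]), 'F', array([0.3, 0.8, 0.4]), 'op', 0.751, 't', 15.6)
0.92 ((592.2908935546875, -101.68376159667969), (231.74993896484375, 71.52155303955078), 79.47307586669922) [[536.0, -209.10000610351562], [606.2999877929688, -222.10000610351562], [648.5999755859375, 5.699999809265137], [578.2999877929688, 18.799999237060547]]
0.61 ((590.9815673828125, -104.71537017822266), (229.64707946777344, 78.04908752441406), 80.02056884765625) [[532.5999755859375, -211.0], [609.5, -224.60000610351562], [649.2999877929688, 1.600000023841858], [572.4000244140625, 15.100000381469727]]
```

View pics/w6b.png

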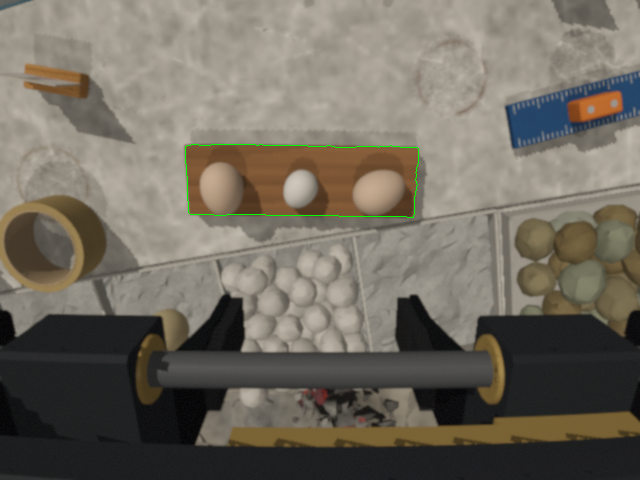

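```bash
python3 - <<'E'
from h import *
import pickle
p=pickle.load(open('w6.pkl','rb')); im=p['image']
# refine near edge: max gradient of redness along columns
hsv=cv2.cvtColor(im,cv2.COLOR_BGR2HSV)[:,:,1].astype(float)
hsv=cv2.GaussianBlur(hsv,(5,3),0)
pts=[]
for u in range(200,408,4):
    col=hsv[130:165,u]; g=np.gradient(col); k=int(np.argmax(g))
    if 0<k<34:
        a,b,c=g[k-1:k+2]; k=k+.5*(a-c)/(a-2*b+c)
    pts.append((u,130+k))
X=pix2plane(p,pts,.018)[:,:2]
vx,vy,x0,y0=cv2.fitLine(X.astype(np.float32),cv2.DIST_HUBER,0,.001,.001).ravel()
res=(X-[x0,y0])@np.array([-vy,vx]); print('yaw',np.degrees(np.arctan2(-vx,vy)) if vy>0 else np.degrees(np.arctan2(vx,-vy)),'pt',x0,y0,'res',res.std())
n=np.array([vy,-vx])*np.sign(vy); print('near line n.x=',n@[x0,y0],'center-based', n@[.5923,-.1017]-.035)
env.goto([.5673,.193,.10],rot(6.0)); env.gripper_to(1.0)
print(env.move_straight([.5673,.193,.0135],rot(6.0),rate=.1,force_limit=8)); print(st())
env.gripper_to(0,35); print(st())
print(env.move_straight([.5673,.193,.0435],rot(6.0),rate=.1)); print(st()); shot('wrist','w7.png'); shot('scene','s7.png')
E
```

```text
yaw -10.679339 pt 0.5623514 -0.07381374 res 0.00010489204915295289
near line n.x= 0.5662899 center-based 0.565887425120175
False
('pos', array([0.5678, 0.1933, 0.0141]), 'rot', array([-90. ,  -0.1,   6. ]), 'F', array([-0.1,  0.1, -0.2]), 'op', 1.005, 't', 18.73)
('pos', array([0.5673, 0.1929, 0.0135]), 'rot', array([-90.,   0.,   6.]), 'F', array([-0.3, -1.1,  0.1]), 'op', 0.504, 't', 19.52)
False
('pos', array([0.5671, 0.193 , 0.0435]), 'rot', array([-90.,  -0.,   6.]), 'F', array([-0.8,  0.1, -2.5]), 'op', 0.503, 't', 19.98)
```

View pics/s7.png

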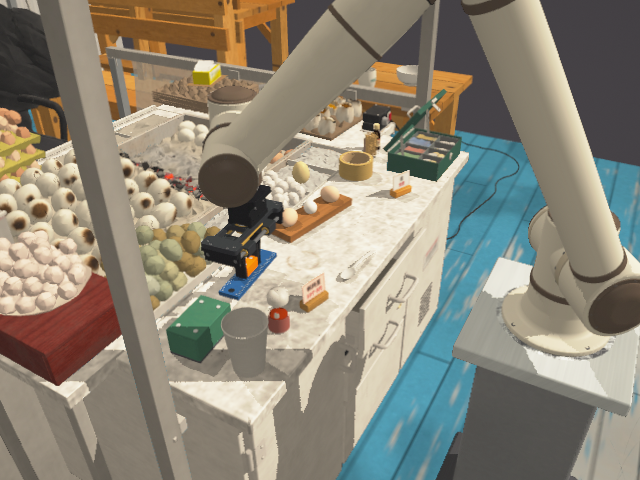

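```bash
cat >> h.py <<'E'
YB=-10.65; ex=np.array([np.cos(np.radians(YB)),np.sin(np.radians(YB)),0]); ey=np.array([-ex[1],ex[0],0])
C=ex*(.5661+.035)+ey*(ey[:2]@np.array([.5923,-.1017]))
def B(x,y,z): return (C+ex*x+ey*y+[0,0,z]).tolist()
def inB(X): 
    d=np.array(X)-C; return round(d@ex*1000,1),round(d@ey*1000,1),round(X[2]*1000,1)
E
python3 - <<'E'
from h import *
ro=rot(YB)
env.move_straight([.55,.15,.10],rot(6),rate=.2)
env.goto(B(-.068,0,.10),ro)
env.move_straight(B(-.068,0,.016),ro,rate=.12); print(st(),inB(env.read_state()['position']))
print(env.move_straight(B(-.052,0,.016),ro,rate=.02,force_limit=4)); print(st(),inB(env.read_state()['position']))
shot('wrist','w8.png'); shot('scene','s8.png')
E
```

```text
('pos', array([ 0.5265, -0.0888,  0.0166]), 'rot', array([-90. ,  -0.1, -10.6]), 'F', array([ 0.6,  0.5, -1.9]), 'op', 0.502, 't', 22.39) (np.float64(-67.3), np.float64(0.5), np.float64(16.6))
True
('pos', array([ 0.5366, -0.0917,  0.015 ]), 'rot', array([-90. ,   0.3, -10.8]), 'F', array([ 0.7,  0.5, -1.8]), 'op', 0.507, 't', 23.04) (np.float64(-56.8), np.float64(-0.4), np.float64(15.0))
```

View pics/s8.png

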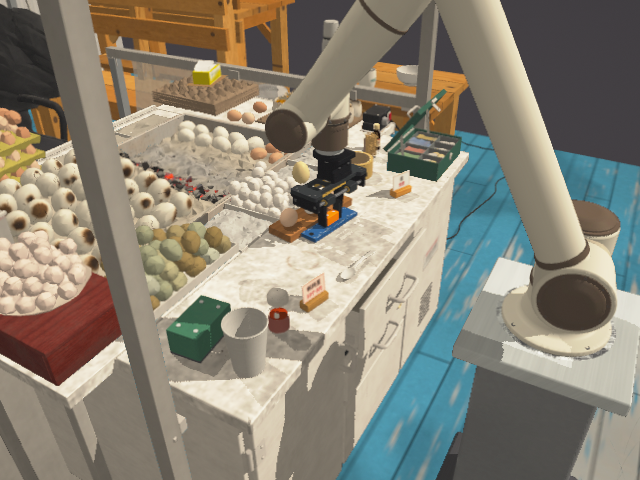

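```bash
python3 - <<'E'
from h import *
import pickle
ro=rot(YB)
print(env.move_straight(B(-.0573,0,.0115),ro,rate=.02,force_limit=5)); print(st(),inB(env.read_state()['position']))
env.gripper_to(.9); env.dwell(.2)
env.move_straight(B(-.0573,0,.12),ro,rate=.15)
env.goto([.62,-.09,.27],rot(-10)); p=shot('wrist','w9.png'); print(st())
pickle.dump(p,open('w9.pkl','wb'))
im=p['image'].copy()
for n,z in (('board',.018),('ruler',.010),('ruler_grip',.034)):
  for x in env.trace(p,n)[:1]:
    m=x['mask'].astype(np.uint8); c=max(cv2.findContours(m,cv2.RETR_EXTERNAL,cv2.CHAIN_APPROX_NONE)[0],key=cv2.contourArea)
    b=cv2.minAreaRect((pix2plane(p,c.reshape(-1,2),z)[:,:2]*1000).astype(np.float32)); print(n,x['score'],b,inB([b[0][0]/1e3,b[0][1]/1e3,0]))
    cv2.drawContours(im,[c],-1,(0,255,0),1)
cv2.imwrite('pics/w9b.png',im)
E
```

```text
True
('pos', array([ 0.5366, -0.0915,  0.0131]), 'rot', array([-90. ,   0. , -10.6]), 'F', array([-1.1,  0.1,  3.3]), 'op', 0.502, 't', 23.35) (np.float64(-56.9), np.float64(-0.2), np.float64(13.1))
('pos', array([ 0.6187, -0.0898,  0.2674]), 'rot', array([-90. ,   0.3, -10. ]), 'F', array([-0.4,  0.1, -0.6]), 'op', 0.903, 't', 26.06)
board 0.57 ((592.26416015625, -102.39236450195312), (232.09860229492188, 72.682861328125), 79.68089294433594) (np.float64(-0.1), np.float64(-0.7), 0)
ruler 0.78 ((536.3410034179688, -89.77554321289062), (160.6181640625, 43.80997848510742), 79.23157501220703) (np.float64(-57.4), np.float64(1.4), 0)
ruler_grip 0.76 ((536.6914672851562, -89.5716781616211), (45.06591033935547, 19.649456024169922), 79.91385650634766) (np.float64(-57.1), np.float64(1.6), 0)
```

View pics/w9b.png

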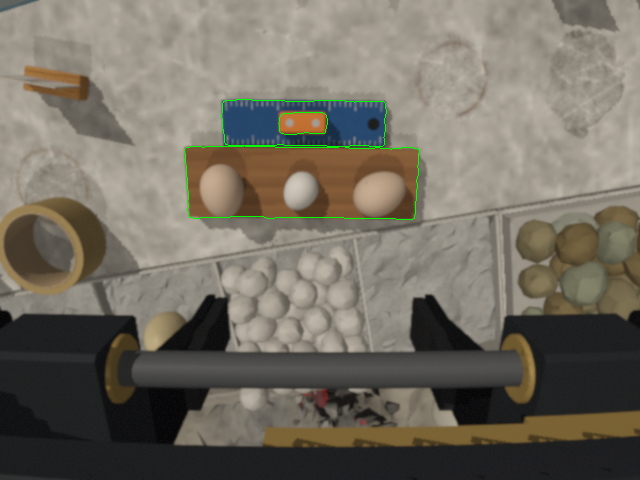

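```bash
python3 - <<'E'
from h import *
import pickle
env.goto([.52,.165,.25],rot(-12)); p=shot('wrist','w10.png'); print(st())
pickle.dump(p,open('w10.pkl','wb'))
im=p['image'].copy()
for n,z in (('pink_stand',.018),('shaker',.06)):
  for x in env.trace(p,n)[:1]:
    m=x['mask'].astype(np.uint8); c=max(cv2.findContours(m,cv2.RETR_EXTERNAL,cv2.CHAIN_APPROX_NONE)[0],key=cv2.contourArea)
    b=cv2.minAreaRect((pix2plane(p,c.reshape(-1,2),z)[:,:2]*1000).astype(np.float32)); print(n,x['score'],b,cv2.boxPoints(b).round(1).tolist())
    cv2.drawContours(im,[c],-1,(0,255,0),1)
    if n=='pink_stand': u,v=c.reshape(-1,2).mean(0).astype(int)
cv2.imwrite('pics/w10b.png',im)
cv2.imwrite('pics/w10z.png',cv2.resize(p['image'][max(v-60,0):v+60,max(u-60,0):u+60],(600,600),interpolation=cv2.INTER_CUBIC)); print(u,v)
E
```

```text
('pos', array([0.5206, 0.1642, 0.2501]), 'rot', array([-90. ,  -0. , -12.1]), 'F', array([1.2, 0.7, 0.1]), 'op', 0.899, 't', 27.32)
pink_stand 0.85 ((426.0937805175781, 177.30557250976562), (67.12042999267578, 23.609264373779297), 77.83963775634766) [[407.5, 147.0], [430.6000061035156, 142.0], [444.70001220703125, 207.60000610351562], [421.6000061035156, 212.60000610351562]]
shaker 0.61 ((447.3881530761719, 267.06634521484375), (54.308311462402344, 40.196136474609375), 80.24732971191406) [[423.0, 243.6999969482422], [462.6000061035156, 236.89999389648438], [471.79998779296875, 290.3999938964844], [432.20001220703125, 297.20001220703125]]
309 106
```

View pics/w10b.png

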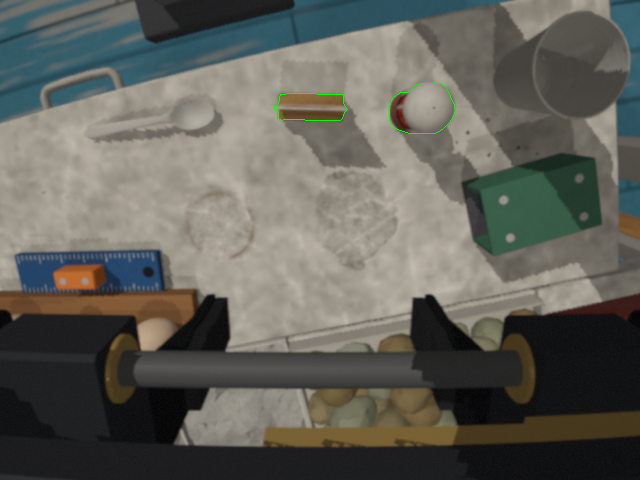

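View pics/w10z.png

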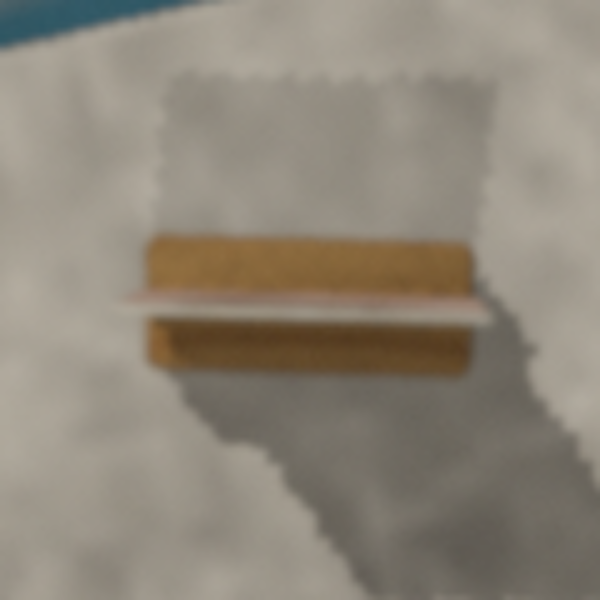

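```bash
python3 - <<'E'
from h import *
import pickle
p=pickle.load(open('w10.pkl','rb'))
f=lambda a:[(x/5+249-.4,y/5+46-.4) for x,y in a]
X=pix2plane(p,f([(149,238),(472,243),(150,366),(470,374)]),.018)[:,:2]
print(X.round(4), 'lens',np.linalg.norm(X[0]-X[1]),np.linalg.norm(X[2]-X[3]),np.linalg.norm(X[0]-X[2]),'ctr',X.mean(0))
for a,b in((0,1),(2,3)):
    d=X[b]-X[a]; print(np.degrees(np.arctan2(-d[0],d[1])))
Y=pix2plane(p,f([(130,300),(488,320)]),.059)[:,:2]; print(Y,Y.mean(0),np.linalg.norm(Y[1]-Y[0]))
d=Y[1]-Y[0]; print(np.degrees(np.arctan2(-d[0],d[1])))
# model reprojection
for yaw in (-12,-13,-14):
    c,s=np.cos(np.radians(yaw)),np.sin(np.radians(yaw)); o=np.r_[X.mean(0),0]
    M=[(-.012,-.03,.018),(-.012,.03,.018),(.012,-.03,.018),(.012,.03,.018),(-.002,-.031,.059),(-.002,.031,.059),(.004,.031,.059)]
    W=[o+[c*a-s*b,s*a+c*b,z] for a,b,z in M]
    print(yaw,((world2pix(p,W)-[248.6,45.6])*5).round(0).tolist())
E
```

```text
[[0.4087 0.152 ]
 [0.4217 0.2087]
 [0.4305 0.147 ]
 [0.4441 0.2038]] lens 0.05814454590627499 0.05842888011055679 0.022380285024540002 ctr [0.42628038 0.17786707]
-12.930984700832823
-13.454371081682611
[[0.42090078 0.14998213]
 [0.43613682 0.20621352]] [0.4285188  0.17809782] 0.058258958862466265
-15.160428104636635
-12 [[143.0, 237.0], [477.0, 236.0], [146.0, 374.0], [475.0, 374.0], [114.0, 284.0], [496.0, 283.0], [495.0, 322.0]]
-13 [[144.0, 234.0], [478.0, 239.0], [145.0, 371.0], [474.0, 377.0], [114.0, 280.0], [496.0, 287.0], [495.0, 325.0]]
-14 [[146.0, 231.0], [479.0, 242.0], [144.0, 368.0], [472.0, 380.0], [114.0, 277.0], [496.0, 290.0], [494.0, 328.0]]
```

```bash
python3 - <<'E'
from h import *
ro=rot(-13)
env.gripper_to(1.0)
env.goto([.427,.1778,.14],ro)
print(env.move_straight([.427,.1778,.028],ro,rate=.1,force_limit=6)); print(st())
env.gripper_to(0,15); print(st())
print(env.move_straight([.427,.1778,.053],ro,rate=.08)); print(st()); shot('scene','s11.png'); shot('wrist','w11.png')
E
```

```text
False
('pos', array([0.4274, 0.1781, 0.0285]), 'rot', array([-89.9,  -0. , -13. ]), 'F', array([-0.3, -0.2,  0.2]), 'op', 0.996, 't', 29.82)
('pos', array([0.427 , 0.1777, 0.0282]), 'rot', array([-90.,  -0., -13.]), 'F', array([-0.5, -0.6,  1.1]), 'op', 0.705, 't', 30.4)
False
('pos', array([0.4269, 0.1778, 0.053 ]), 'rot', array([-90.,  -0., -13.]), 'F', array([-0.3, -0.8, -0.1]), 'op', 0.705, 't', 30.87)
```

View pics/s11.png

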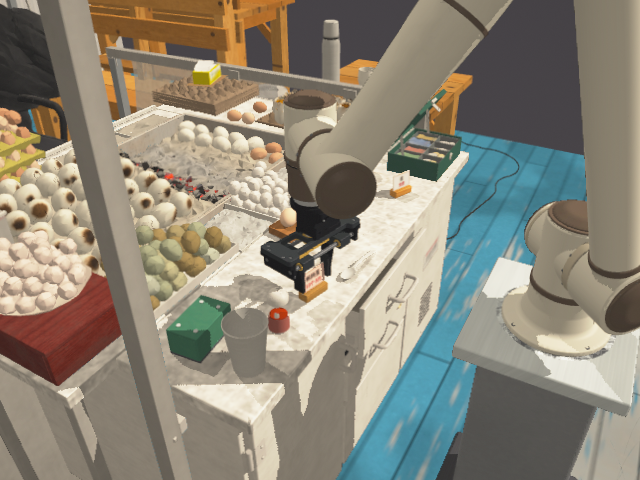

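View pics/w11.png

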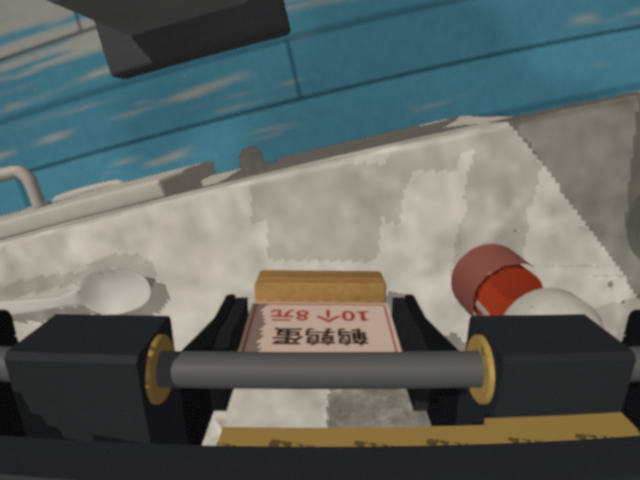

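```bash
python3 - <<'E'
from h import *
ro=rot(YB)
env.move_straight([.427,.1778,.10],rot(-13),rate=.15)
env.goto(B(-.105,0,.10),ro)
env.move_straight(B(-.105,0,.030),ro,rate=.1); env.dwell(.3); print(st(),inB(env.read_state()['position']))
print(env.move_straight(B(-.0885,0,.030),ro,rate=.02,force_limit=2.5)); print(st(),inB(env.read_state()['position']))
shot('scene','s12.png')
E
```

```text
('pos', array([ 0.4895, -0.0823,  0.0303]), 'rot', array([-90. ,  -0. , -10.7]), 'F', array([ 0.1,  0.3, -1.3]), 'op', 0.702, 't', 33.62) (np.float64(-104.8), np.float64(0.0), np.float64(30.3))
True
('pos', array([ 0.5038, -0.0855,  0.0291]), 'rot', array([-90. ,   0.2, -10.7]), 'F', array([ 0.3,  1. , -0.5]), 'op', 0.709, 't', 34.49) (np.float64(-90.2), np.float64(-0.4), np.float64(29.1))
```

View pics/s12.png

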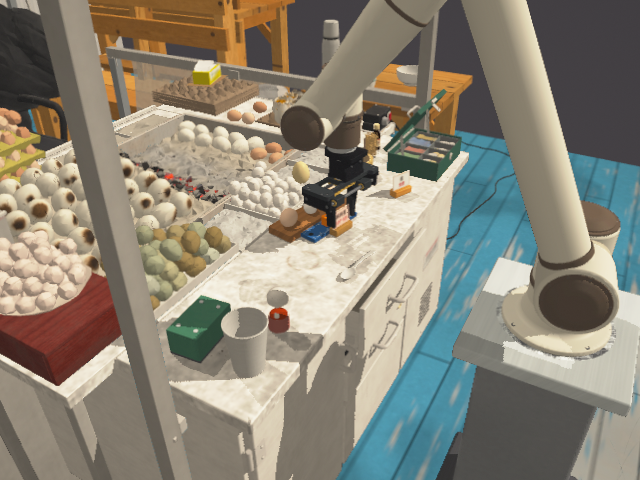

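Contact at −90.2 mm, as predicted. Back off slightly, lower, release, check.

```bash
python3 - <<'E'
from h import *
import pickle
ro=rot(YB)
print(env.move_straight(B(-.0907,0,.0268),ro,rate=.02,force_limit=3)); print(st(),inB(env.read_state()['position']))
env.gripper_to(1.0); env.dwell(.2)
env.move_straight(B(-.0907,0,.14),ro,rate=.12)
env.goto([.60,-.09,.27],rot(-10)); p=shot('wrist','w13.png'); print(st())
pickle.dump(p,open('w13.pkl','wb'))
im=p['image'].copy()
for n,z in (('board',.018),('ruler',.010),('ruler_grip',.034),('pink_stand',.018)):
  for x in env.trace(p,n)[:1]:
    m=x['mask'].astype(np.uint8); c=max(cv2.findContours(m,cv2.RETR_EXTERNAL,cv2.CHAIN_APPROX_NONE)[0],key=cv2.contourArea)
    b=cv2.minAreaRect((pix2plane(p,c.reshape(-1,2),z)[:,:2]*1000).astype(np.float32)); print(n,x['score'],b,inB([b[0][0]/1e3,b[0][1]/1e3,0]))
    cv2.drawContours(im,[c],-1,(0,255,0),1)
cv2.imwrite('pics/w13b.png',im)
im=p['image'][60:240,150:450]; cv2.imwrite('pics/w13z.png',cv2.resize(im,(780,468),interpolation=cv2.INTER_CUBIC))
shot('scene','s13.png')
E
```

```text
False
('pos', array([ 0.5039, -0.0855,  0.0282]), 'rot', array([-90. ,  -0.1, -10.6]), 'F', array([-2.7, -0.7, 10. ]), 'op', 0.705, 't', 34.79) (np.float64(-90.1), np.float64(-0.4), np.float64(28.2))
('pos', array([ 0.5985, -0.0898,  0.2677]), 'rot', array([-90. ,   0.3, -10. ]), 'F', array([ 0.7,  0.1, -0.1]), 'op', 0.999, 't', 37.58)
board 0.67 ((592.9240112304688, -102.13248443603516), (231.14913940429688, 73.30634307861328), 79.16524505615234) (np.float64(0.5), np.float64(-0.3), 0)
ruler 0.57 ((536.4171142578125, -90.15350341796875), (158.93399047851562, 45.4825553894043), 79.05328369140625) (np.float64(-57.3), np.float64(1.0), 0)
ruler_grip 0.81 ((536.6683349609375, -90.0361099243164), (43.041263580322266, 20.10394859313965), 79.860107421875) (np.float64(-57.0), np.float64(1.2), 0)
pink_stand 0.82 ((502.91107177734375, -84.30503845214844), (66.49658966064453, 24.72776222229004), 79.87462615966797) (np.float64(-91.3), np.float64(0.6), 0)
```

View pics/w13b.png

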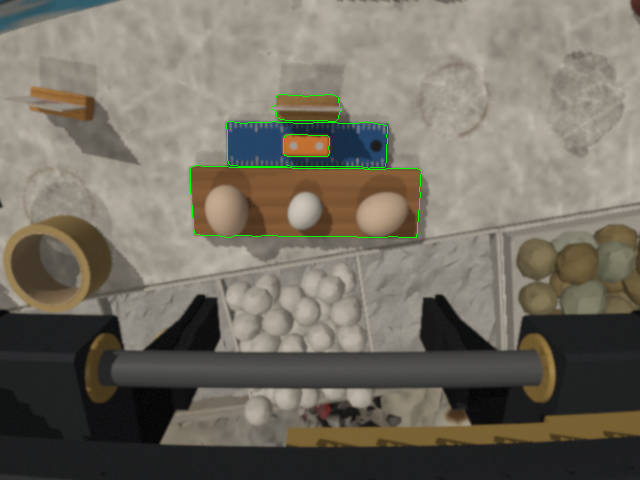

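View pics/w13z.png

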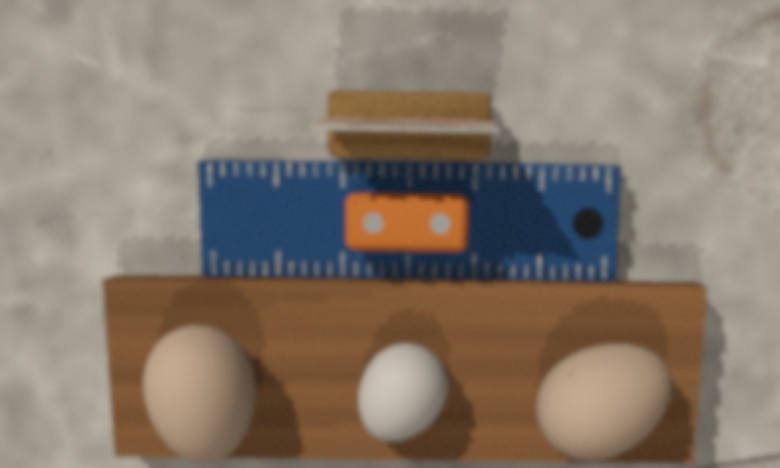

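View pics/s13.png

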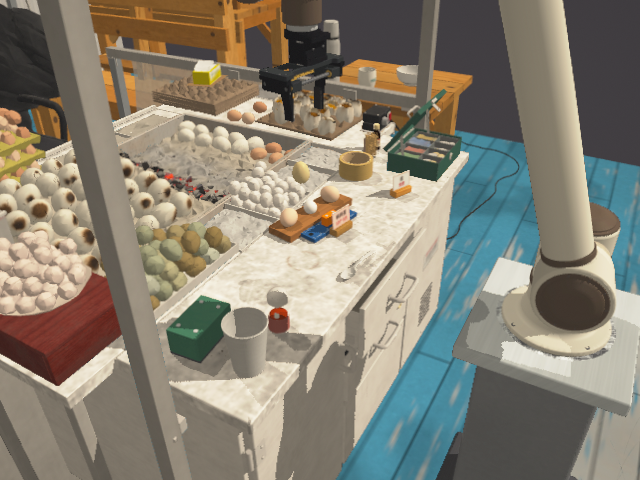

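The picture shows the ruler lying flush along the board, with the stand square against its other edge at −91.3 mm and the card facing the robot. The bystanders sit where they did.

```bash
python3 -c "
from h import *
env.close_job(); print(st())"
```

```text
the job is handed in; nothing more can be done
the job is handed in; nothing more can be done
```

The job is handed in, at about 38 s on the clock. Both placings came out well within tolerance in the last wrist picture.

**What I did:** I drew the ruler out by its free end, set it flat on the counter and let go. I then picked it up by the orange block, laid it against the board's near face with a gentle push and let go. Last, I gripped the pink stand across its card, brought it up to touch the ruler's other edge and lowered and released it.

**Last checks, in the board's frame (measurement good to about 1–2 mm):**

| Item | x found | Allowed x | y found | Angle to board |
|---|---|---|---|---|
| Ruler | about −57.2 mm | −60 to −54.5 mm | +1 mm | about 0.1–0.7° (limit 1.7°) |
| Pink stand | about −91.3 mm | −96.5 to −87.5 mm | +0.6 mm | about 0.7° (limit 3.4°) |

- **Card:** its front faces the robot, away from the board.
- **Bystanders:** the white stand, shaker, cup and tape roll look unmoved in the pictures; I did not measure them again.
- **Robot:** the arm is clear of everything, above the work.

**Exception:** while I lowered the pink stand, the force on the tool read 10 N against the 3 N stop I had set, and the move did not report a stop. That is far below the limits, and the stand stands upright and in place. No other check failed or disagreed.

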